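# Present a rotor record plate to the label reader

### The arm

A 6-joint arm with a two-finger parallel gripper is mounted at the origin on a cart in front of the work surface, level with it; the furniture and walls round the work are solid. World frame = base frame: x ahead of the robot, y to its left, z up, the work surface at z = 0. Lengths are in mm, angles in rad, forces in N, time in s.
With the tool pointing down it reaches from about 275 to 850 mm from the base axis. Payload 5.2 kg.
Tool frame: the origin (TCP) lies at the very end of the fingers, on their centre line; the grasp point (between the pads) lies 19 mm behind it; z points along the fingers, y is the line along which they close (so a half turn about z gives the same grasp; the last joint's range is limited). The gripper opens to 85 mm and grips with 20 to 120 N. Pads are 22 mm wide; open, the fingers measure 114 mm over their backs; the gripper's body (76 mm by 85 mm) begins 54 mm behind the grasp point. The pads swing forward as they close: fully open they stand 13 mm farther back than shut.
Start: joints at [1.031, 0.259, 1.535, -0, 1.348, -0.203], TCP at [181.736, 519.112, 231.31] pointing down, gripper open.
Joint ranges: [-3.14, 3.14], [-0.91, 2.08], [0.19, 2.58], [-1.22, 4.36], [0.22, 2.71], [-3.12, 3.12]. Speed limits (rad/s): [2.57, 2.57, 3.14, 3.14, 3.14, 3.14].

### API

Orientations are given as a unit quaternion [x, y, z, w].
In Python, from bench import telemetry, snapshot, camera_info, order, outline_of, mark_of gives the robot as it stands.
- The arm moves only by the tool arm_command, never from a script. Its argument "targets" is a list of rows, each an object of numbers: "dx", "dy", "dz": the shift along the tool's x, y, z in mm; "wx", "wy", "wz": the turn, a rotation vector about the tool's x, y, z in units of 8 degrees (1.0 is 8 degrees). In form: [{"dx": .., "dy": .., "dz": .., "wx": .., "wy": .., "wz": ..}, ...]. A call has 1 to 5 rows; each row shifts and turns the commanded pose from where the row before left it, along the tool's axes as they then stand; what a row does not reach is not made up. A row lasts 1/10 s, in which the tool goes at most 50 mm and 8.59 degrees, less where a joint would pass 70% of its speed; a pose out of reach is approached as far as the arm can. A call is refused whole if a number of a shift passes 50 or a number of a turn 1, either way. A call with a gripper value outside its range is refused whole. "gripper" is the closure, from -1 (fully open) to 1 (shut), so that 0 is half open, set as the call begins (left out, the last holds). The fingers move at their own pace and stop on an object; "squeeze" is the grip in N (left out, the last holds). Time passes only in rows, so rows that do not move let the fingers close. It gives the time, the measured TCP pose, the force, the opening and the grip force at its end, in the units of the state.
- telemetry.read_state(): the state, without advancing time (a new reading comes with each control period).
- snapshot(name): name is "side" or "top" or "wrist"; returns (picture, depth): 480x640x3 uint8, red, green, blue; 480x640 float32, mm along the optical axis (not along the pixel's ray), 0 where there is no reading.
- camera_info(name): a dict with "K" (3x3 intrinsics, pixels), "world_from_camera" (4x4, takes a point from camera to world coordinates). Camera axes: x right, y up, looking along -z (the intrinsics and any distortion apply to the point x, -y, -z); pixel columns grow to the right and rows downward; lengths in mm; the calibration is good to about 2 mm. A picture is of the moment at which its call begins: read the wrist's pose just before it. camera_info takes no time and is no camera call; for the wrist camera it gives the pose at the moment of the call.
- order.hand_in(): hands the job in; it is judged then, once.
Trained networks look in the newest picture that a camera, given by its name, has taken for a name from the list of things; names that differ only in an ending like _2 or _b are one class to them, and where a whole thing is asked for, a point or a joint stands for the part that bears it (a point fixed in the world has none). Each returns a list of dicts, best first, with "p" (0 to 1); they miss things now and then, are a little off and sometimes report something else, mostly with a low value. They report only what shows in the picture. A call takes as long as a camera call. They do not tell look-alikes from the thing itself.
- outline_of(camera, name): "pixels" (480x640 bool, what is visible of it) and "bbox" ([left, top, width, height] in pixels, round what is visible of it).
- mark_of(camera, name): "pixel" ([column, row] in pixels: a listed point, or the origin of a listed thing).
The state is a dict: "t": time; "qpos": joint angles; "qd": joint speeds; "joint_efforts": joint torques, N m; "eef_pos": TCP position; "orientation": TCP orientation; "ft_force": force on the tool from outside, world axes, zero at the start; "torque": the same for the moment, N m; "finger_gap": opening from 0.0 (shut) to 1.0 (fully open); "finger_force": force on a finger pad.
Only numpy, scipy, OpenCV 4.12 (cv2) and the standard library are available. Lean on these libraries where they do the work, as an engineer would, in place of code of your own. Each camera call takes 0.05 s, during which the arm holds its last target. There are 200 camera calls.

### The job

Lift the hold-down saddle off the record plate and hang it astride the bar of the stand, letting it rest there. Then use the small corner notch to find the plate's frosted label end, pick the plate up by the other, clear end, and present it to the reader: level, label up, square to the reader, the frosted end inside the mouth, centred under the window and midway between the jaws, touching neither. Finish while still holding it there steadily, and leave the other things on the bench alone.

Things in the scene. Friction and masses are not known exactly. Their poses are not given: they have to be found in the camera images.
- plate: Loose flat bare-metal plate, 130 x 42 x 6 mm (x, y, z), 60 g, lying level at any yaw on the rest. Origin: centre of its underside; z up, out of the label face. Frosted (matt white) patch: top face only, last 34 mm at the +x end; 10 x 10 mm notch in the +x, +y corner. The -x end is clear: hold it where x < -10 mm, by its long edges (42 mm apart).
- label (a point): Centre of the frosted label patch on the plate's top face, 47 mm from the plate's origin along its +x, 18 mm short of the notched end.
- rest: Fixed grey pedestal with a rubber top under the plate's middle, 90 x 26 x 30 mm (x along the plate, y, z), origin at the centre of its underside. The plate overhangs it by about 8 mm on each long side, by about 20 mm at each end.
- saddle: Loose steel U-shaped saddle, 120 g, astride the plate's middle. Origin: centre of the underside of its flat web, which rests on the plate; z up, x along the plate. Web 50 (x) x 56 (y) x 4 mm; legs at +-y, 4 mm thick, reach 25 mm below the origin, 48 mm apart inside. Black grip fin on the web: 42 (x) x 14 (y) mm, from 4 to 34 mm above the origin.
- stand: Fixed stand: base 170 x 75 x 10 mm, a post at each end, and between them a flat horizontal bar along its x, 26 mm wide and 12 mm thick, top at 100 mm. Origin at the centre of its underside. Small end stops rise 7 mm above the bar at x = +-78 to +-84 mm.
- bar (a point): Middle of the bar's top face, 100 mm above the bench; x along the bar. The saddle, its x along the bar either way round, goes with its web flat on the bar within 14 mm of the bar's centre line and 70 mm of this point (about 50 mm keeps clear of the end stops).
- reader: Fixed C-shaped label reader, 97 x 80 x 156 mm; origin on its underside below the window. Mouth open to -x and both sides: lower jaw top at 70 mm, upper jaw underside at 130 mm with a round window (face at 128 mm) looking down; jaws start 22 mm in front (-x) of the window's centre, back wall 42 mm behind. The plate enters along +x, notched end first.
- focus (a point): Point below the window's centre, midway between the jaws, 100 mm above the bench: where the centre of the label patch belongs. Axes as the reader's.
- rotor_9: Loose bystander: small black fan rotor, 38 x 39 x 27 mm; leave alone. Origin under its centre.
- screwdriver_blue: Loose bystander: blue-handled screwdriver, 140 mm long; leave alone. Origin under its centre.
- ring_gauge: Loose bystander: steel ring gauge, 47 mm across, 14 mm high; leave alone. Origin under its centre.
Mind the look-alikes: they are no part of the job. There is more than one size of the plate; the job needs the larger.

How it is judged (in metres and radians):
On the way, in this order (a step that is already met when the one before it is completed fails the run):
1. the saddle hangs astride the bar, let go (horizontal distance between saddle and bar below 0.07 m and y of saddle in the frame of bar between -0.014 and 0.014 m and z of saddle in the frame of bar between -0.004 and 0.006 m and angle between saddle's own z axis and vertical below 0.15 rad and contact force between saddle and stand above 0.3 N and contact force between the fingers and saddle below 0.1 N), for 0.3 s.
2. the plate is lifted off its rest, gripped by its clear half (contact force between the fingers and plate above 1 N and x of the grasp point in the frame of plate below -0.01 m and contact force between plate and rest below 0.05 N and height (world z) of plate above 0.05 m), for 0.2 s.
At the end, for the whole second after the job is handed in: Saddle released, level on the bar within 14 mm of its centre line; fingers alone hold the plate, by its clear half; label centre within 15 mm across and in height of the focus, notched end in the mouth, label up, level within 0.17 rad, within 0.2 rad of the reader's x, still (all of step 1 and contact force between the fingers and plate above 1 N and x of the grasp point in the frame of plate below -0.01 m and contact force between plate and rest below 0.05 N and horizontal distance between label and focus below 0.015 m and z of label in the frame of focus between -0.015 and 0.015 m and x of plate in the frame of focus below -0.03 m and angle between the x axis of plate and the x axis of reader, either way round below 0.2 rad and angle between plate's own z axis and vertical below 0.17 rad and contact force between plate and reader below 0.05 N and contact force between plate and saddle below 0.05 N and linear speed of each of plate, saddle below 0.02 m/s); the arm keeps its last pose, push and grip.
It fails at once if a bystander is moved more than 30 mm (distance of any of rotor_9, screwdriver_blue, ring_gauge from where it was at the start of the episode above 0.03 m).
It fails at once if the plate touches the reader (contact force between plate and reader above 1 N).
It also fails if it takes over 64 s, if anything falls off the work surface, if the arm or the gripper's body presses on something with over 40 N, if the wrist force passes 120 N, or if a joint passes its speed limit or range.

## Working session

There is one attempt and no reset: what is moved stays moved. The work goes in short steps, Python scripts to look and compute and a tool call to move; the robot and the scene stay as the last step left them, time stands still between calls to the robot, and variables do not carry over. Pictures are saved under pics/ and viewed, at most 10 in all, crops included, and the job is handed in when it is done.

Besides the shell and the picture viewer there is one more tool, called by a JSON object that holds its "fn" and its "kwargs". arm_command: Moves the arm, as the interface text tells. Its arguments: {"type":"object","properties":{"targets":{"type":"array","items":{"type":"object","properties":{"dx":{"type":"number"},"dy":{"type":"number"},"dz":{"type":"number"},"wx":{"type":"number"},"wy":{"type":"number"},"wz":{"type":"number"}}}},"gripper":{"type":"number"},"squeeze":{"type":"number"}},"required":["targets"]}

```bash
ls; mkdir -p pics; python3 - <<'E'
from bench import *
import cv2, json
print(telemetry.read_state())
ims=[]
for n in("top","side"):
    p,d=snapshot(n); ims.append(p); cv2.imwrite(f"pics/{n}0.png",p[:,:,::-1])
    c=camera_info(n); print(n,c)
    for k in("plate","saddle","stand","reader","rest"):
        for o in outline_of(n,k)[:3]: print(k,o["p"],o["bbox"])
E
```

```text
pics
{'t': 0.0, 'qpos': array([ 1.03121043e+00,  2.59337179e-01,  1.53607968e+00,  2.61799947e-06,
        1.34798612e+00, -2.02770618e-01]), 'qd': array([-4.19427025e-04,  1.81116103e-03,  4.87373427e-04, -3.83221643e-04,
       -5.70368523e-05, -3.33406649e-04]), 'joint_efforts': array([-1.25707669e-03, -4.46038270e+01, -2.90571427e+01, -4.75917532e-04,
        1.17452641e-02, -3.67672783e-05]), 'eef_pos': array([181.45442564, 518.65421075, 230.47918384]), 'orientation': array([ 1.67612948e-01,  9.85852464e-01, -8.43056236e-04, -3.29503406e-04]), 'ft_force': array([-0.07754444, -0.82658134, -0.86991157]), 'torque': array([-0.02249123, -0.03598538,  0.03454961]), 'finger_force': 0.0, 'finger_gap': 0.998930829725865}
top {'K': array([[603.12436234,   0.        , 308.77337599],
       [  0.        , 603.12436234, 229.18668597],
       [  0.        ,   0.        ,   1.        ]]), 'world_from_camera': array([[-1.84563731e-04,  9.90923017e-01, -1.34430429e-01,
         3.63501667e+02],
       [-9.99925865e-01, -1.81956951e-03, -1.20397092e-02,
         1.95625622e+02],
       [-1.217503
[... 438 characters left out ...]
17 , 238.41158722],
       [  0.        ,   0.        ,   1.        ]]), 'world_from_camera': array([[-9.76092293e-01,  1.33760575e-01, -1.71324092e-01,
         3.50266715e+02],
       [-2.17009487e-01, -5.55205467e-01,  8.02903339e-01,
         1.19459359e+03],
       [ 1.22767402e-02,  8.20886715e-01,  5.70959091e-01,
         7.92626069e+02],
       [ 0.00000000e+00,  0.00000000e+00,  0.00000000e+00,
         1.00000000e+00]])}
plate 0.77 [325.2, 234.0, 44.2, 20.1]
plate 0.66 [324.9, 269.1, 10.9, 23.1]
saddle 0.95 [334.2, 231.1, 25.9, 28.0]
stand 0.87 [274.1, 292.9, 77.2, 61.1]
reader 0.95 [242.2, 217.1, 41.8, 67.8]
reader 0.4 [271.5, 292.8, 81.6, 60.4]
rest 0.46 [351.5, 253.1, 8.8, 5.7]
```

```bash
python3 - <<'E'
import cv2,numpy as np
a=cv2.imread("pics/top0.png");b=cv2.imread("pics/side0.png")
A=cv2.resize(a[120:320,140:400],None,fx=2.3,fy=2.3,interpolation=3)
cv2.imwrite("pics/topc.png",cv2.resize(a[125:315,145:405],(800,584),interpolation=3))
cv2.imwrite("pics/sidec.png",cv2.resize(b[190:370,200:440],(800,600),interpolation=3))
E
```

```text
(no output)
```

View pics/topc.png

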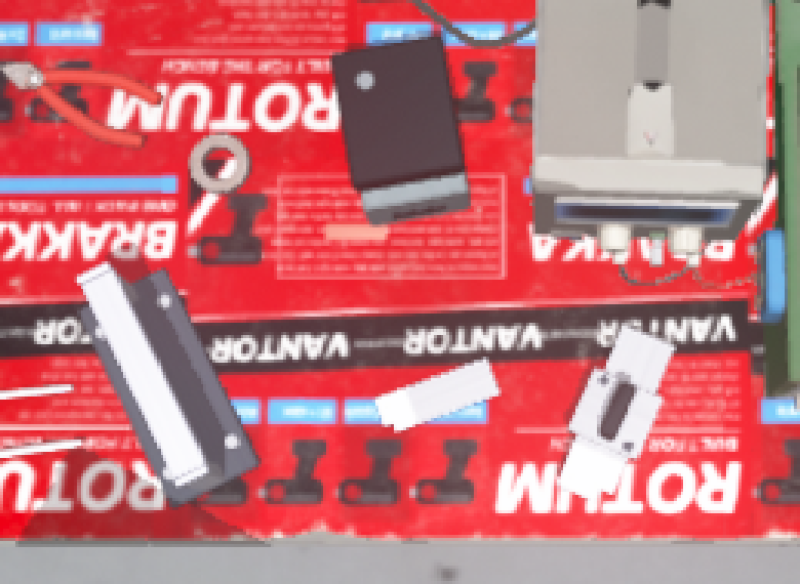

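View pics/sidec.png

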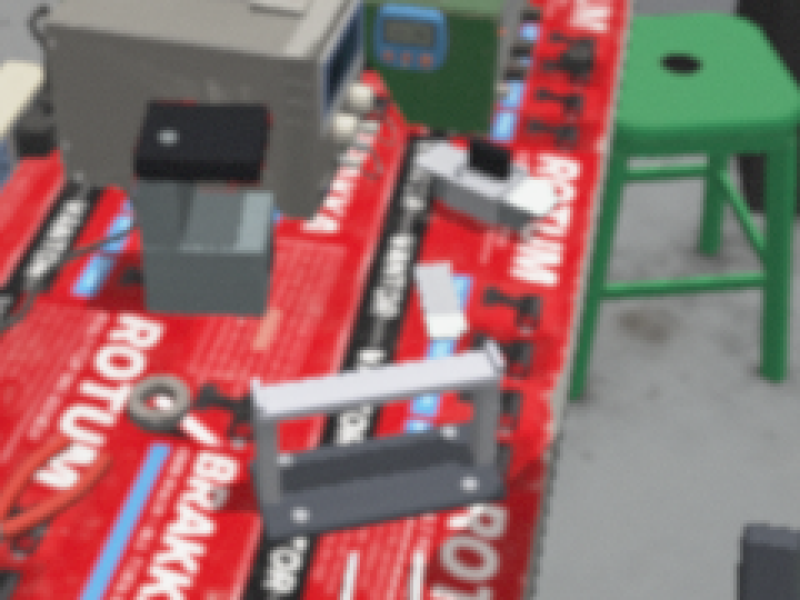

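The top crop shows two plate candidates: the small decoy lies loose at crop (437,395), full pixel (287,253). The larger plate is under the saddle at crop (617,412), full pixel (345,259), with its whiter end apparently at the lower left, (590,475). The stand is at crop (165,385), the reader at (405,130) and the ring at (218,163). I choose the plate under the saddle.

```bash
cat > h.py <<'E'
from bench import *
import numpy as np, cv2
from scipy.spatial.transform import Rotation as R
def cloud(n,ci=None):
    ci=ci or camera_info(n); p,d=snapshot(n); d=d.astype(float); K=ci["K"]
    v,u=np.mgrid[:480,:640]
    c=np.stack([(u-K[0,2])*d/K[0,0],-(v-K[1,2])*d/K[1,1],-d],-1)
    W=ci["world_from_camera"]; w=c@W[:3,:3].T+W[:3,3]; w[d==0]=np.nan
    return p,w
def rect(xy):
    (c,s,a)=cv2.minAreaRect(xy.astype(np.float32)); b=cv2.boxPoints((c,s,a))
    e=[b[1]-b[0],b[2]-b[1]]; L=max(e,key=np.linalg.norm)
    return np.round(c,1),np.round(sorted(s),1),round(float(np.arctan2(L[1],L[0])),3)
E
python3 - <<'E'
from h import *
p,w=cloud("top"); np.save("top.npy",w)
for k in("plate","saddle","stand","reader","rotor_9","screwdriver_blue","ring_gauge"):
    for o in outline_of("top",k)[:2]:
        q=w[o["pixels"]]; q=q[np.isfinite(q[:,0])]
        print(k,round(o["p"],2),o["bbox"],rect(q[:,:2]),np.percentile(q[:,2],[2,25,50,75,98]).round(1))
        if k=="stand": print(" bar",rect(q[q[:,2]>88][:,:2]), (q[:,2]>88).sum())
        if k=="reader": print(" top",rect(q[q[:,2]>145][:,:2]),(q[:,2]>145).sum())
        if k=="saddle": print(" fin",q[q[:,2]>62].mean(0),rect(q[q[:,2]>62][:,:2]))
p,w=cloud("side")
for k in("stand","reader","rotor_9","screwdriver_blue"):
    for o in outline_of("side",k)[:1]:
        q=w[o["pixels"]]; q=q[np.isfinite(q[:,0])]
        print(k,round(o["p"],2),o["bbox"],rect(q[:,:2]),np.percentile(q[:,2],[2,25,50,75,98]).round(1))
        if k=="stand": print(" bar",rect(q[q[:,2]>95][:,:2]),q[q[:,2]>95].mean(0))
        if k=="reader": print(" top",rect(q[q[:,2]>150][:,:2]))
print(camera_info("wrist"))
E
```

```text
plate 0.84 [324.1, 231.4, 39.7, 58.7] (array([481.4, 129.9]), array([ 44.1, 135.6]), -0.409) [18.5 34.6 36.7 38.6 43.8]
plate 0.59 [268.8, 243.4, 39.0, 23.7] (array([495.9, 266. ]), array([32. , 92.1]), -1.203) [-1.7  2.5  4.7  7.2 11.2]
saddle 0.69 [331.0, 245.9, 26.2, 26.3] (array([479.3, 130.5]), array([49.8, 57.8]), 1.161) [34.7 39.1 41.7 46.2 74.4]
 fin [479.52711983 131.61120561  70.65988098] (array([480.1, 131.3]), array([13.8, 41.5]), -0.423)
stand 0.7 [171.4, 208.5, 56.8, 77.6] (array([514.5, 476.8]), array([ 79.6, 198.8]), 0.475) [  1.2  10.   13.9  99.6 107. ]
 bar (array([503. , 469.5]), array([ 26.4, 168.4]), 0.468) 941
stand 0.62 [110.1, 252.9, 53.9, 8.0] (array([495.2, 619.1]), array([ 17.6, 119.7]), -1.442) [ 8.6 13.8 16.4 19.2 23.9]
 bar (array([0., 0.]), array([0., 0.]), 0.0) 0
reader 0.84 [253.0, 137.8, 46.0, 62.5] (array([702.2, 294.1]), array([ 87.2, 146.5]), 0.252) [ 23.9 152.2 155.9 158.2 161.5]
 top (array([681.5, 287. ]), array([79.6, 97.9]), 0.179) 1644
reader 0.42 [208.0, 168.6, 19.2, 19.5] (array([676. , 434.3]), array([45.9, 48.3]), -1.535) [-1.5  9.8 13.
[... 1045 characters left out ...]
7. , 27.5]), -1.449) [ 2.3 10.7 14.8 18.  23.5]
screwdriver_blue 0.65 [292.2, 376.2, 15.8, 35.9] (array([491.4, 642.3]), array([18. , 78.5]), -1.499) [10.  14.8 16.7 18.  20.3]
{'K': array([[398.85759719,   0.        , 320.34045923],
       [  0.        , 398.85759719, 242.82774083],
       [  0.        ,   0.        ,   1.        ]]), 'world_from_camera': array([[ 3.30923977e-01, -9.03364814e-01, -2.72802738e-01,
         1.11786208e+02],
       [ 9.43657411e-01,  3.16827454e-01,  9.55565528e-02,
         5.43512502e+02],
       [ 1.08969435e-04, -2.89054280e-01,  9.57312703e-01,
         3.73049864e+02],
       [ 0.00000000e+00,  0.00000000e+00,  0.00000000e+00,
         1.00000000e+00]])}
```

```bash
cat >> h.py <<'E'
def plan(x,y,z,yaw_y_deg):
    "delta from the measured pose, tool axes: mm and 8-degree units; tool straight down"
    s=telemetry.read_state(); r0=R.from_quat(s["orientation"])
    ty=np.radians(yaw_y_deg); Y=np.array([np.cos(ty),np.sin(ty),0]); Z=np.array([0,0,-1.]); X=np.cross(Y,Z)
    rt=R.from_matrix(np.c_[X,Y,Z])
    d=r0.inv().apply(np.array([x,y,z])-s["eef_pos"])
    print("t",round(s["t"],2),"tcp",s["eef_pos"].round(1),"yaw_y",np.degrees(np.arctan2(*r0.as_matrix()[[1,0],1])).round(1),"q6",s["qpos"][5].round(2),"F",s["ft_force"].round(1))
    print("d",d.round(1),"|d|",np.linalg.norm(d).round(),"w8",(np.degrees((r0.inv()*rt).as_rotvec())/8).round(2))
E
python3 -c "
from h import *
plan(479.5,131,180,66.2)"
```

```text
t 1.25 tcp [181.7 519.1 231.3] yaw_y 70.7 q6 -0.2 F [0.2 0.3 0.4]
d [-409.3 -267.9   51.3] |d| 492.0 w8 [ 0.   -0.    0.56]
```

{"fn": "arm_command", "kwargs": {"targets": [{"dx": -34,"dy": -22.3,"dz": 4.3},{"dx": -34,"dy": -22.3,"dz": 4.3},{"dx": -34,"dy": -22.3,"dz": 4.3},{"dx": -34,"dy": -22.3,"dz": 4.3},{"dx": -34,"dy": -22.3,"dz": 4.3}], "gripper": -1, "squeeze": 60}}

```text
schema error: expected keys dx, dy, dz, wx, wy, wz
```

{"fn": "arm_command", "kwargs": {"targets": [{"dx": -34,"dy": -22.3,"dz": 4.3},{"dx": -34,"dy": -22.3,"dz": 4.3},{"dx": -34,"dy": -22.3,"dz": 4.3},{"dx": -34,"dy": -22.3,"dz": 4.3},{"dx": -34,"dy": -22.3,"dz": 4.3}]}}

```text
schema error: expected keys dx, dy, dz, wx, wy, wz
```

{"fn": "arm_command", "kwargs": {"targets": [{"dx": -34,"dy": -22.3,"dz": 4.3},{"dx": -34,"dy": -22.3,"dz": 4.3},{"wz": 0.56},{},{}]}}

```text
schema error: expected keys dx, dy, dz, wx, wy, wz
```

```bash
python3 - <<'E'
from h import *
plan(479.5,131,180,66.2)
p,w=cloud("wrist"); np.save("w1.npy",w); cv2.imwrite("pics/w1full.png",p[:,:,::-1])
for k in("plate","saddle","rest","label"):
    for o in outline_of("wrist",k)[:2]:
        q=w[o["pixels"]]; q=q[np.isfinite(q[:,0])]
        print(k,round(o["p"],2),o["bbox"],rect(q[:,:2]),np.percentile(q[:,2],[2,25,50,75,98]).round(1))
        if k=="saddle": f=q[q[:,2]>60]; print(" fin",f.mean(0).round(1),rect(f[:,:2]))
    for m in mark_of("wrist",k)[:2]: c,r=map(int,m["pixel"]); print(k,"mark",m["p"],m["pixel"],w[r,c].round(1))
E
```

```text
t 1.25 tcp [181.7 519.1 231.3] yaw_y 70.7 q6 -0.2 F [0.2 0.3 0.4]
d [-409.3 -267.9   51.3] |d| 492.0 w8 [ 0.   -0.    0.56]
```

View pics/w1full.png

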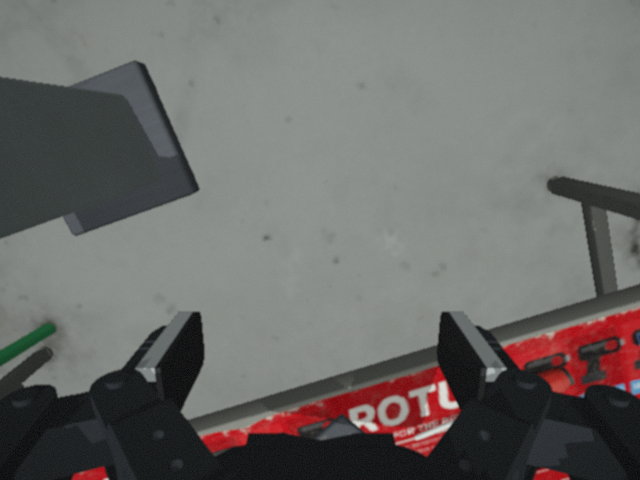

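The picture still shows the start pose: floor, with the fingers at (175,360) and (465,360). The moves were refused because every row needs all six keys.

{"fn": "arm_command", "kwargs": {"targets": [{"dx": -34,"dy": -22.3,"dz": 4.3,"wx": 0,"wy": 0,"wz": 0},{"dx": -34,"dy": -22.3,"dz": 4.3,"wx": 0,"wy": 0,"wz": 0},{"dx": -34,"dy": -22.3,"dz": 4.3,"wx": 0,"wy": 0,"wz": 0},{"dx": -34,"dy": -22.3,"dz": 4.3,"wx": 0,"wy": 0,"wz": 0},{"dx": -34,"dy": -22.3,"dz": 4.3,"wx": 0,"wy": 0,"wz": 0}], "gripper": -1, "squeeze": 60}}

```text
t: 2.2
eef_pos: [306.1, 356.5, 209.8]
orientation: [0.167, 0.986, 0.0, 0.0]
ft_force: [-0.1, -0.1, -0.3]
finger_gap: 1.003
finger_force: 0.0
```

{"fn": "arm_command", "kwargs": {"targets": [{"dx": -34,"dy": -22.3,"dz": 4.3,"wx": 0,"wy": 0,"wz": 0},{"dx": -34,"dy": -22.3,"dz": 4.3,"wx": 0,"wy": 0,"wz": 0},{"dx": -34,"dy": -22.3,"dz": 4.3,"wx": 0,"wy": 0,"wz": 0},{"dx": -34,"dy": -22.3,"dz": 4.3,"wx": 0,"wy": 0,"wz": 0},{"dx": -34,"dy": -22.3,"dz": 4.3,"wx": 0,"wy": 0,"wz": 0}]}}

```text
t: 2.7
eef_pos: [429.8, 194.8, 188.4]
orientation: [0.168, 0.986, 0.0, 0.0]
ft_force: [0.2, 0.8, -1.2]
finger_gap: 1.002
finger_force: 0.0
```

{"fn": "arm_command", "kwargs": {"targets": [{"dx": -34,"dy": -22.3,"dz": 4.3,"wx": 0,"wy": 0,"wz": 0},{"dx": -34,"dy": -22.3,"dz": 4.3,"wx": 0,"wy": 0,"wz": 0},{"dx": 0,"dy": 0,"dz": 0,"wx": 0,"wy": 0,"wz": 0.56},{"dx": 0,"dy": 0,"dz": 0,"wx": 0,"wy": 0,"wz": 0}]}}

```text
t: 3.1
eef_pos: [478.9, 130.6, 179.4]
orientation: [0.208, 0.978, -0.0, -0.0]
ft_force: [-0.2, 0.6, 0.4]
finger_gap: 1.002
finger_force: 0.0
```

```bash
cat > look.py <<'E'
from h import *
plan(479.5,131,180,66.2)
p,w=cloud("wrist"); np.save("w1.npy",w); cv2.imwrite("pics/w1b.png",p[:,:,::-1])
for k in("plate","saddle","rest","label"):
    for o in outline_of("wrist",k)[:2]:
        q=w[o["pixels"]]; q=q[np.isfinite(q[:,0])]
        print(k,round(o["p"],2),o["bbox"],rect(q[:,:2]),np.percentile(q[:,2],[2,25,50,75,98]).round(1))
        if k=="saddle": f=q[q[:,2]>60]; print(" fin",f.mean(0).round(1),rect(f[:,:2]))
    for m in mark_of("wrist",k)[:2]: c,r=map(int,m["pixel"]); print(k,"mark",m["p"],m["pixel"],w[r,c].round(1))
E
python3 look.py
```

```text
t 3.1 tcp [478.9 130.6 179.4] yaw_y 66.0 q6 -1.11 F [-0.2  0.6  0.4]
d [-0.4  0.6 -0.6] |d| 1.0 w8 [-0.   -0.   -0.02]
plate 0.93 [287.8, 139.0, 62.7, 168.5] (array([487.9, 125.9]), array([ 45. , 148.2]), -0.432) [33.7 34.8 35.3 35.7 36.8]
plate 0.69 [430.7, 124.2, 108.1, 96.4] (array([498.1, 263.6]), array([31.7, 90.2]), -1.225) [1.7 2.9 3.4 3.8 4.9]
plate mark 0.49 [636.3, 403.7] [497.3 201.8 243.9]
saddle 0.95 [283.2, 189.0, 80.3, 83.5] (array([480.1, 127.9]), array([50.7, 59.8]), 1.149) [37.5 38.8 39.5 51.5 69.9]
 fin [479.2 130.5  68.5] (array([480.6, 129.8]), array([14. , 41.3]), -0.417)
saddle mark 0.82 [320.0, 231.4] [472.9 132.8  69.9]
label 0.79 [428.6, 125.0, 111.4, 95.0] (array([498.3, 264.3]), array([32.4, 92.8]), -1.218) [0.5 2.8 3.3 3.8 4.9]
label 0.64 [290.3, 137.5, 61.7, 170.3] (array([488.3, 125.9]), array([ 47.9, 147.9]), -0.406) [33.6 34.8 35.3 35.8 36.9]
label mark 0.94 [320.2, 162.6] [435.4 149.5  35.3]
label mark 0.73 [517.9, 145.2] [488.4 293.    3.4]
```

View pics/w1b.png

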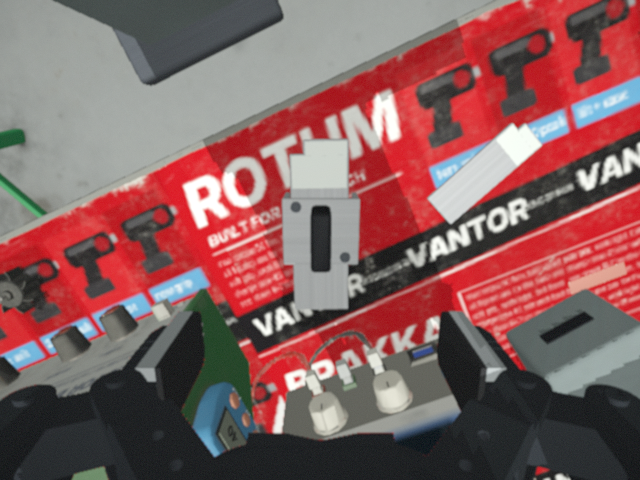

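The wrist view shows the large plate with a notch at its upper-left corner (295,148) and its frosted end at (320,163). The clear end is at (322,290), under and beyond the saddle. The saddle fin is at (320,238). The small decoy at (485,170) is rejected.

{"fn": "arm_command", "kwargs": {"targets": [{"dx": -1.4,"dy": 0.5,"dz": 40,"wx": 0,"wy": 0,"wz": 0},{"dx": 0,"dy": 0,"dz": 40,"wx": 0,"wy": 0,"wz": 0},{"dx": 0,"dy": 0,"dz": 35,"wx": 0,"wy": 0,"wz": 0},{"dx": 0,"dy": 0,"dz": 15,"wx": 0,"wy": 0,"wz": 0},{"dx": 0,"dy": 0,"dz": 4.5,"wx": 0,"wy": 0,"wz": 0}]}}

```text
t: 4.05
eef_pos: [478.2, 131.8, 43.3]
orientation: [0.206, 0.979, -0.001, -0.002]
ft_force: [0.1, -0.5, -0.2]
finger_gap: 1.002
finger_force: 0.0
```

{"fn": "arm_command", "kwargs": {"targets": [{"dx": 0,"dy": 0,"dz": 0,"wx": 0,"wy": 0,"wz": 0},{"dx": 0,"dy": 0,"dz": 0,"wx": 0,"wy": 0,"wz": 0},{"dx": 0,"dy": 0,"dz": 0,"wx": 0,"wy": 0,"wz": 0},{"dx": 0,"dy": 0,"dz": 0,"wx": 0,"wy": 0,"wz": 0},{"dx": 0,"dy": 0,"dz": 0,"wx": 0,"wy": 0,"wz": 0}], "gripper": 1, "squeeze": 60}}

```text
t: 4.55
eef_pos: [480.3, 131.6, 46.0]
orientation: [0.206, 0.979, 0.0, 0.001]
ft_force: [-2.8, 1.4, 25.4]
finger_gap: 0.151
finger_force: 60.8
```

{"fn": "arm_command", "kwargs": {"targets": [{"dx": 0,"dy": 0,"dz": 0,"wx": 0,"wy": 0,"wz": 0},{"dx": 0,"dy": 0,"dz": 0,"wx": 0,"wy": 0,"wz": 0},{"dx": 0,"dy": 0,"dz": 0,"wx": 0,"wy": 0,"wz": 0},{"dx": 0,"dy": 0,"dz": 0,"wx": 0,"wy": 0,"wz": 0}]}}

```text
t: 4.95
eef_pos: [480.4, 131.6, 46.0]
orientation: [0.206, 0.979, 0.0, 0.001]
ft_force: [-0.5, -0.4, 7.2]
finger_gap: 0.148
finger_force: 59.4
```

{"fn": "arm_command", "kwargs": {"targets": [{"dx": 0,"dy": 0,"dz": -10,"wx": 0,"wy": 0,"wz": 0},{"dx": 0,"dy": 0,"dz": -25,"wx": 0,"wy": 0,"wz": 0},{"dx": 0,"dy": 0,"dz": -35,"wx": 0,"wy": 0,"wz": 0},{"dx": 0,"dy": 0,"dz": -35,"wx": 0,"wy": 0,"wz": 0},{"dx": 0,"dy": 0,"dz": -30,"wx": 0,"wy": 0,"wz": 0}]}}

```text
t: 5.45
eef_pos: [479.7, 131.6, 182.4]
orientation: [0.206, 0.979, 0.0, 0.0]
ft_force: [0.7, 0.1, -1.5]
finger_gap: 0.151
finger_force: 58.6
```

```bash
python3 - <<'E'
from h import *
p,w=cloud("side"); cv2.imwrite("pics/s2.png",p[:,:,::-1])
for k in("plate","saddle"):
    for o in outline_of("side",k)[:1]:
        q=w[o["pixels"]]; q=q[np.isfinite(q[:,0])]; print(k,o["p"],o["bbox"],q.mean(0).round(1),np.percentile(q[:,2],[2,50,98]).round(1))
plan(503,470.3,185,117)
E
```

```text
plate 0.67 [323.5, 231.8, 47.3, 22.8] [477.5 133.6  35.8] [31.7 36.  39.2]
saddle 0.73 [329.2, 234.3, 38.0, 19.8] [476.1 133.5  36. ] [32.4 36.  39.2]
t 5.6 tcp [481.2 131.7 182.6] yaw_y 66.2 q6 -1.11 F [-0.6  0.1 -2.2]
d [116.5 318.7  -2.2] |d| 339.0 w8 [ 0.    0.04 -6.35]
```

{"fn": "arm_command", "kwargs": {"targets": [{"dx": 14.6,"dy": 39.8,"dz": 0,"wx": 0,"wy": 0,"wz": 0},{"dx": 14.6,"dy": 39.8,"dz": 0,"wx": 0,"wy": 0,"wz": 0},{"dx": 14.6,"dy": 39.8,"dz": 0,"wx": 0,"wy": 0,"wz": 0},{"dx": 14.6,"dy": 39.8,"dz": 0,"wx": 0,"wy": 0,"wz": 0},{"dx": 14.6,"dy": 39.8,"dz": 0,"wx": 0,"wy": 0,"wz": 0}]}}

```text
t: 6.1
eef_pos: [492.1, 344.3, 178.3]
orientation: [0.206, 0.979, -0.001, -0.001]
ft_force: [0.4, -0.2, -1.3]
finger_gap: 0.151
finger_force: 58.9
```

{"fn": "arm_command", "kwargs": {"targets": [{"dx": 14.6,"dy": 39.8,"dz": 0,"wx": 0,"wy": 0,"wz": 0},{"dx": 14.6,"dy": 39.8,"dz": 0,"wx": 0,"wy": 0,"wz": 0},{"dx": 14.5,"dy": 39.8,"dz": 0,"wx": 0,"wy": 0,"wz": 0},{"dx": 0,"dy": 0,"dz": 0,"wx": 0,"wy": 0,"wz": -0.9},{"dx": 0,"dy": 0,"dz": 0,"wx": 0,"wy": 0,"wz": -0.9}]}}

```text
t: 6.6
eef_pos: [499.8, 471.0, 177.0]
orientation: [0.078, 0.997, -0.001, -0.002]
ft_force: [0.6, 0.2, -1.1]
finger_gap: 0.15
finger_force: 59.1
```

{"fn": "arm_command", "kwargs": {"targets": [{"dx": 0,"dy": 0,"dz": 0,"wx": 0,"wy": 0,"wz": -0.9},{"dx": 0,"dy": 0,"dz": 0,"wx": 0,"wy": 0,"wz": -0.9},{"dx": 0,"dy": 0,"dz": 0,"wx": 0,"wy": 0,"wz": -0.9},{"dx": 0,"dy": 0,"dz": 0,"wx": 0,"wy": 0,"wz": -0.9},{"dx": 0,"dy": 0,"dz": 0,"wx": 0,"wy": 0,"wz": -0.9}]}}

```text
t: 7.1
eef_pos: [500.4, 469.3, 177.8]
orientation: [-0.233, 0.973, -0.001, -0.002]
ft_force: [0.1, 0.3, -1.8]
finger_gap: 0.154
finger_force: 59.1
```

```bash
python3 - <<'E'
from h import *
plan(503,470.3,130,117)
p,w=cloud("wrist"); cv2.imwrite("pics/w3.png",p[:,:,::-1])
z=w[...,2]; m=(abs(z-100)<4)&(np.hypot(w[...,0]-503,w[...,1]-470)<110)
lab,n_=None,None
print(m.sum(),rect(w[m][:,:2]))
f=(z>120)&(z<190)
for k in ("saddle",):
    for o in outline_of("wrist",k)[:1]:
        q=w[o["pixels"]]; q=q[np.isfinite(q[:,0])]; print(k,o["p"],o["bbox"],q.mean(0).round(1),rect(q[:,:2]),np.percentile(q[:,2],[2,50,98]).round(1))
cv2.imwrite("pics/w3.png",p[:,:,::-1])
E
```

```text
t 7.1 tcp [500.4 469.3 177.8] yaw_y 116.9 q6 -1.45 F [ 0.1  0.3 -1.8]
d [-2.9 -0.3 47.7] |d| 48.0 w8 [-0.   -0.03 -0.01]
6155 (array([465.5, 448.6]), array([26. , 80.7]), 0.466)
saddle 0.55 [250.3, 235.1, 141.9, 166.5] [492.1 465.2 182. ] (array([525. , 458.5]), array([ 79. , 121.7]), -0.677) [156.  171.6 201.5]
```

View pics/w3.png

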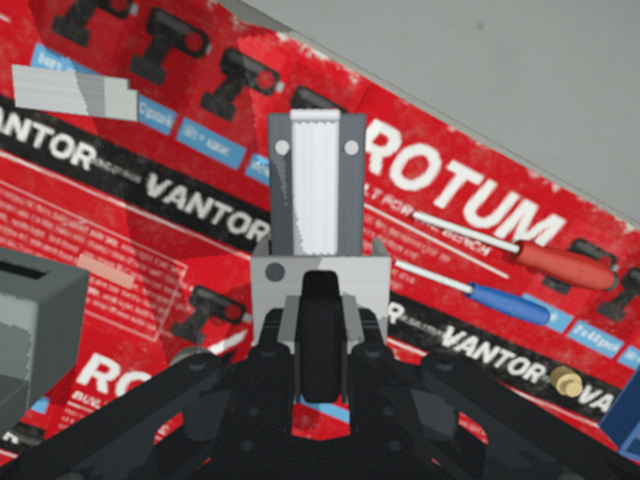

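The wrist picture shows the saddle web at columns 250–390 (centre 320, row 300), with the bar below it at columns 291–338 (centre 314). The saddle is aligned, about 3 mm off in +y, so I shift it and lower.

{"fn": "arm_command", "kwargs": {"targets": [{"dx": -2.9,"dy": -2.6,"dz": 15,"wx": 0,"wy": 0,"wz": 0},{"dx": 0,"dy": 0,"dz": 20,"wx": 0,"wy": 0,"wz": 0},{"dx": 0,"dy": 0,"dz": 16,"wx": 0,"wy": 0,"wz": 0},{"dx": 0,"dy": 0,"dz": 10,"wx": 0,"wy": 0,"wz": 0},{"dx": 0,"dy": 0,"dz": 0,"wx": 0,"wy": 0,"wz": 0}]}}

```text
t: 7.7
eef_pos: [504.0, 467.9, 116.0]
orientation: [-0.229, 0.973, -0.001, -0.002]
ft_force: [-0.3, -0.4, -1.1]
finger_gap: 0.154
finger_force: 59.1
```

{"fn": "arm_command", "kwargs": {"targets": [{"dx": 0,"dy": 0,"dz": 2,"wx": 0,"wy": 0,"wz": 0},{"dx": 0,"dy": 0,"dz": 2,"wx": 0,"wy": 0,"wz": 0},{"dx": 0,"dy": 0,"dz": 0,"wx": 0,"wy": 0,"wz": 0}]}}

```text
t: 8.0
eef_pos: [505.5, 469.2, 115.8]
orientation: [-0.23, 0.973, 0.0, 0.0]
ft_force: [0.5, -0.2, -0.5]
finger_gap: 0.151
finger_force: 59.1
```

{"fn": "arm_command", "kwargs": {"targets": [{"dx": 0,"dy": 0,"dz": 2,"wx": 0,"wy": 0,"wz": 0},{"dx": 0,"dy": 0,"dz": 1,"wx": 0,"wy": 0,"wz": 0},{"dx": 0,"dy": 0,"dz": 0,"wx": 0,"wy": 0,"wz": 0}]}}

```text
t: 8.3
eef_pos: [505.2, 469.0, 112.2]
orientation: [-0.23, 0.973, -0.0, 0.0]
ft_force: [-0.6, 0.5, -2.5]
finger_gap: 0.147
finger_force: 59.1
```

{"fn": "arm_command", "kwargs": {"targets": [{"dx": 0,"dy": 0,"dz": 1.5,"wx": 0,"wy": 0,"wz": 0},{"dx": 0,"dy": 0,"dz": 0,"wx": 0,"wy": 0,"wz": 0},{"dx": 0,"dy": 0,"dz": 0,"wx": 0,"wy": 0,"wz": 0}]}}

```text
t: 8.6
eef_pos: [505.2, 469.0, 110.6]
orientation: [-0.23, 0.973, -0.0, -0.0]
ft_force: [-0.1, 0.0, -1.4]
finger_gap: 0.148
finger_force: 59.1
```

{"fn": "arm_command", "kwargs": {"targets": [{"dx": 0,"dy": 0,"dz": 1,"wx": 0,"wy": 0,"wz": 0},{"dx": 0,"dy": 0,"dz": 0,"wx": 0,"wy": 0,"wz": 0}]}}

```text
t: 8.8
eef_pos: [505.3, 469.1, 110.1]
orientation: [-0.23, 0.973, 0.0, 0.0]
ft_force: [-0.5, -1.1, 1.5]
finger_gap: 0.151
finger_force: 59.3
```

{"fn": "arm_command", "kwargs": {"targets": [{"dx": 0,"dy": 0,"dz": 1,"wx": 0,"wy": 0,"wz": 0},{"dx": 0,"dy": 0,"dz": 0,"wx": 0,"wy": 0,"wz": 0}]}}

```text
t: 9.0
eef_pos: [505.4, 469.1, 110.1]
orientation: [-0.23, 0.973, 0.0, 0.001]
ft_force: [-2.8, -1.8, 5.9]
finger_gap: 0.15
finger_force: 60.1
```

{"fn": "arm_command", "kwargs": {"targets": [{"dx": 0,"dy": 0,"dz": -1,"wx": 0,"wy": 0,"wz": 0},{"dx": 0,"dy": 0,"dz": 0,"wx": 0,"wy": 0,"wz": 0},{"dx": 0,"dy": 0,"dz": 0,"wx": 0,"wy": 0,"wz": 0},{"dx": 0,"dy": 0,"dz": 0,"wx": 0,"wy": 0,"wz": 0},{"dx": 0,"dy": 0,"dz": -5,"wx": 0,"wy": 0,"wz": 0}], "gripper": -1}}

```text
t: 9.5
eef_pos: [504.7, 468.7, 113.8]
orientation: [-0.23, 0.973, -0.0, -0.001]
ft_force: [-0.4, -0.5, -0.0]
finger_gap: 0.975
finger_force: 0.0
```

{"fn": "arm_command", "kwargs": {"targets": [{"dx": 0,"dy": 0,"dz": -10,"wx": 0,"wy": 0,"wz": 0},{"dx": 0,"dy": 0,"dz": -25,"wx": 0,"wy": 0,"wz": 0},{"dx": 0,"dy": 0,"dz": -35,"wx": 0,"wy": 0,"wz": 0},{"dx": 0,"dy": 0,"dz": -25,"wx": 0,"wy": 0,"wz": 0},{"dx": 0,"dy": 0,"dz": 0,"wx": 0,"wy": 0,"wz": 0}]}}

```text
t: 10.0
eef_pos: [507.3, 470.6, 216.0]
orientation: [-0.23, 0.973, 0.002, 0.005]
ft_force: [0.4, 1.1, 0.0]
finger_gap: 0.999
finger_force: 0.0
```

```bash
python3 - <<'E'
from h import *
for n in("wrist","side"):
    p,w=cloud(n); z=w[...,2]
    near=np.hypot(w[...,0]-504,w[...,1]-470)<100
    ii=lambda a,b:w[near&(z>a)&(z<b)]
    for a,b in((97,100.9),(102,106.5),(115,137)):
        q=ii(a,b); print(n,a,b,len(q),q.mean(0).round(1) if len(q) else "",rect(q[:,:2]) if len(q)>5 else "")
# reader from top (unobstructed?)
for n in("side","top"):
    p,w=cloud(n); z=w[...,2]
    q=w[(z>150)&(z<162)&(np.hypot(w[...,0]-681,w[...,1]-287)<75)]; q=q; print(n,rect(q[:,:2]),q.mean(0).round(1))
    j=w[(z>66)&(z<74)&(np.hypot(w[...,0]-655,w[...,1]-283)<70)]; print(" jaw",len(j),rect(j[:,:2]) if len(j)>5 else "")
cl=np.load("top.npy"); q=cl[(cl[...,1]<230)&(cl[...,1]>20)&(cl[...,2]>50)&(cl[...,0]>520)]
print("psu",q.min(0).round(),q.max(0).round())
plan(519,114,200,66.1)
E
```

```text
wrist 97 100.9 5604 [493.2 462.6  99. ] (array([504.8, 469. ]), array([ 52.8, 158. ]), 0.458)
wrist 102 106.5 4924 [503.7 468.3 103.5] (array([504.1, 468.8]), array([ 55.9, 167.5]), 0.466)
wrist 115 137 1680 [504.2 468.9 131.9] (array([506.2, 469.8]), array([14. , 41.6]), 0.467)
side 97 100.9 333 [501.1 472.2  99.3] (array([500.2, 476.4]), array([ 44.8, 165.7]), 0.464)
side 102 106.5 264 [504.6 482.3 104.1] (array([502.7, 469.7]), array([ 58.6, 167.6]), 0.472)
side 115 137 192 [504.8 474.6 127.9] (array([506.1, 472.1]), array([16.3, 40.7]), 0.496)
side (array([681.3, 286.1]), array([85.9, 96.3]), 0.18) [679.8 291.2 155.5]
 jaw 476 (array([673.6, 286.1]), array([81. , 82.5]), -1.387)
top (array([681.5, 286.9]), array([80.2, 98.8]), 0.179) [680.3 286.6 156.6]
 jaw 192 (array([640.6, 279.6]), array([16. , 79.3]), -1.395)
psu [540.  20.  50.] [956. 230. 615.]
t 10.2 tcp [504.6 468.6 208.5] yaw_y 116.6 q6 -1.45 F [ 0.8 -0.1  0.3]
d [ 146.  -323.4    8.9] |d| 355.0 w8 [-0.01 -0.01  6.32]
```

```bash
python3 - <<'E'
from h import *
cl=np.load("top.npy")
for a in range(20,230,30):
    m=(cl[...,1]>a)&(cl[...,1]<a+30)&(cl[...,0]>515)
    for z0 in(30,60,90): 
        q=cl[m&(cl[...,2]>z0)]; print(a,z0,len(q),np.sort(q[:,0])[[0,5]].round() if len(q)>9 else "")
E
```

```text
20 30 2432 [540. 542.]
20 60 2349 [540. 542.]
20 90 2249 [540. 542.]
50 30 2930 [592. 595.]
50 60 2820 [595. 597.]
50 90 2676 [610. 611.]
80 30 3179 [515. 516.]
80 60 2871 [595. 597.]
80 90 2687 [611. 612.]
110 30 3275 [515. 516.]
110 60 2933 [597. 598.]
110 90 2678 [613. 613.]
140 30 3097 [598. 604.]
140 60 2855 [598. 604.]
140 90 2676 [613. 614.]
170 30 2545 [615. 615.]
170 60 2280 [615. 615.]
170 90 2110 [615. 615.]
200 30 1404 [750. 751.]
200 60 1181 [750. 751.]
200 90 1024 [750. 751.]
```

{"fn": "arm_command", "kwargs": {"targets": [{"dx": 18,"dy": -40,"dz": 0,"wx": 0,"wy": 0,"wz": 0},{"dx": 18,"dy": -40,"dz": 0,"wx": 0,"wy": 0,"wz": 0},{"dx": 18,"dy": -40,"dz": 0,"wx": 0,"wy": 0,"wz": 0},{"dx": 18,"dy": -40,"dz": 0,"wx": 0,"wy": 0,"wz": 0},{"dx": 18,"dy": -40,"dz": 0,"wx": 0,"wy": 0,"wz": 0}]}}

```text
t: 10.7
eef_pos: [513.2, 248.0, 208.1]
orientation: [-0.23, 0.973, -0.0, -0.001]
ft_force: [1.2, -0.8, -0.0]
finger_gap: 1.0
finger_force: 0.0
```

{"fn": "arm_command", "kwargs": {"targets": [{"dx": 18,"dy": -40,"dz": 0,"wx": 0,"wy": 0,"wz": 0},{"dx": 18,"dy": -40,"dz": 0,"wx": 0,"wy": 0,"wz": 0},{"dx": 18,"dy": -40,"dz": 0,"wx": 0,"wy": 0,"wz": 0},{"dx": 0,"dy": 0,"dz": 0,"wx": 0,"wy": 0,"wz": 0.9},{"dx": 0,"dy": 0,"dz": 0,"wx": 0,"wy": 0,"wz": 0.9}]}}

```text
t: 11.2
eef_pos: [519.1, 116.6, 208.2]
orientation: [-0.102, 0.995, 0.0, -0.002]
ft_force: [-0.3, 0.9, 0.5]
finger_gap: 1.002
finger_force: 0.0
```

{"fn": "arm_command", "kwargs": {"targets": [{"dx": 0,"dy": 0,"dz": 0,"wx": 0,"wy": 0,"wz": 0.9},{"dx": 0,"dy": 0,"dz": 0,"wx": 0,"wy": 0,"wz": 0.9},{"dx": 0,"dy": 0,"dz": 0,"wx": 0,"wy": 0,"wz": 0.9},{"dx": 0,"dy": 0,"dz": 0,"wx": 0,"wy": 0,"wz": 0.9},{"dx": 0,"dy": 0,"dz": 0,"wx": 0,"wy": 0,"wz": 0.9}]}}

```text
t: 11.7
eef_pos: [518.9, 118.3, 208.1]
orientation: [0.209, 0.978, -0.0, -0.002]
ft_force: [-0.2, 0.0, -0.5]
finger_gap: 0.998
finger_force: 0.0
```

```bash
python3 - <<'E'
from h import *
s=telemetry.read_state()
p,w=cloud("wrist"); cv2.imwrite("pics/w4.png",p[:,:,::-1]); z=w[...,2]
m=(z>33)&(z<38.5)&(np.hypot(w[...,0]-479,w[...,1]-131)<95)
n,l,st,_=cv2.connectedComponentsWithStats(m.astype(np.uint8)); i=1+st[1:,4].argmax(); q=w[l==i]
print(st[i],rect(q[:,:2]),q[:,2].mean(),rect(q[::1,:2]))
for x in mark_of("wrist","label")[:2]: c,r=map(int,x["pixel"]); print(x["p"],x["pixel"],w[r,c].round(1))
plan(511,116.4,60,66.1)
E
```

```text
[ 284   79   57  170 8816] (array([480.2, 129.3]), array([ 41.8, 130.3]), -0.406) 35.17168457954078 (array([480.2, 129.3]), array([ 41.8, 130.3]), -0.406)
0.89 [313.8, 103.5] [435.8 149.1  35.7]
0.66 [502.2, 88.8] [486.4 294.    3.8]
t 11.8 tcp [519.  118.4 208.3] yaw_y 66.2 q6 -1.14 F [-0.1  0.6  0.5]
d [  6.2  -4.9 148.3] |d| 149.0 w8 [-0.01 -0.02  0.01]
```

View pics/w4.png

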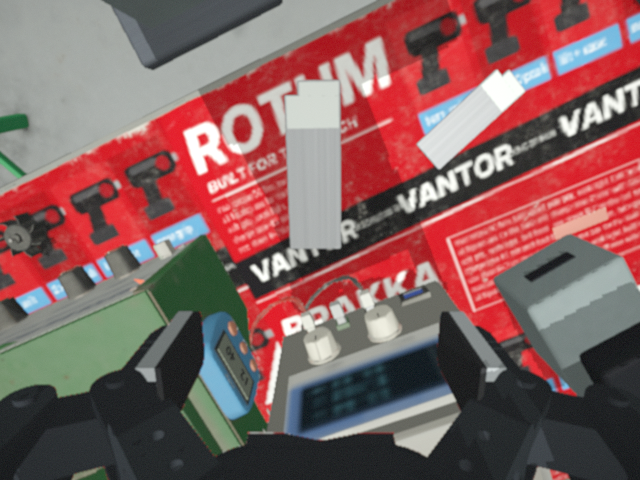

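The plate lies undisturbed at columns 284–341, rows 79–249, with the notch at (290,90) and the frosted end at (314,104). The clear end is near (315,240), and it is free to grip.

{"fn": "arm_command", "kwargs": {"targets": [{"dx": 5.6,"dy": -5.2,"dz": 45,"wx": 0,"wy": 0,"wz": -0.06},{"dx": 0,"dy": 0,"dz": 45,"wx": 0,"wy": 0,"wz": 0},{"dx": 0,"dy": 0,"dz": 40,"wx": 0,"wy": 0,"wz": 0},{"dx": 0,"dy": 0,"dz": 30,"wx": 0,"wy": 0,"wz": 0},{"dx": 0,"dy": 0,"dz": 20,"wx": 0,"wy": 0,"wz": 0}]}}

```text
t: 12.3
eef_pos: [510.3, 115.8, 26.5]
orientation: [0.2, 0.98, -0.001, -0.003]
ft_force: [0.2, -0.3, 0.0]
finger_gap: 0.995
finger_force: 0.0
```

{"fn": "arm_command", "kwargs": {"targets": [{"dx": 0,"dy": 0,"dz": 10,"wx": 0,"wy": 0,"wz": 0},{"dx": 0,"dy": 0,"dz": 4,"wx": 0,"wy": 0,"wz": 0},{"dx": 0,"dy": 0,"dz": 0,"wx": 0,"wy": 0,"wz": 0},{"dx": 0,"dy": 0,"dz": 0,"wx": 0,"wy": 0,"wz": 0}]}}

```text
t: 12.7
eef_pos: [513.5, 116.0, 16.7]
orientation: [0.202, 0.979, 0.0, 0.001]
ft_force: [0.9, -0.5, -0.1]
finger_gap: 0.996
finger_force: 0.0
```

{"fn": "arm_command", "kwargs": {"targets": [{"dx": 0,"dy": -0.9,"dz": 2.7,"wx": 0,"wy": 0,"wz": 0},{"dx": 0,"dy": 0,"dz": 0,"wx": 0,"wy": 0,"wz": 0}]}}

```text
t: 12.9
eef_pos: [512.6, 115.0, 13.5]
orientation: [0.202, 0.979, 0.0, 0.001]
ft_force: [0.3, -0.9, 0.5]
finger_gap: 0.998
finger_force: 0.0
```

{"fn": "arm_command", "kwargs": {"targets": [{"dx": 0,"dy": 0,"dz": 0,"wx": 0,"wy": 0,"wz": 0},{"dx": 0,"dy": 0,"dz": 0,"wx": 0,"wy": 0,"wz": 0},{"dx": 0,"dy": 0,"dz": 0,"wx": 0,"wy": 0,"wz": 0},{"dx": 0,"dy": 0,"dz": 0,"wx": 0,"wy": 0,"wz": 0},{"dx": 0,"dy": 0,"dz": 0,"wx": 0,"wy": 0,"wz": 0}], "gripper": 1, "squeeze": 60}}

```text
t: 13.4
eef_pos: [512.5, 115.1, 13.5]
orientation: [0.202, 0.979, 0.0, 0.0]
ft_force: [-2.0, -0.4, 5.6]
finger_gap: 0.475
finger_force: 60.4
```

{"fn": "arm_command", "kwargs": {"targets": [{"dx": 0,"dy": 0,"dz": 0,"wx": 0,"wy": 0,"wz": 0},{"dx": 0,"dy": 0,"dz": 0,"wx": 0,"wy": 0,"wz": 0}]}}

```text
t: 13.6
eef_pos: [512.5, 115.1, 13.4]
orientation: [0.202, 0.979, 0.0, 0.0]
ft_force: [-2.3, -0.2, 5.0]
finger_gap: 0.477
finger_force: 60.4
```

{"fn": "arm_command", "kwargs": {"targets": [{"dx": 0,"dy": 0,"dz": -5,"wx": 0,"wy": 0,"wz": 0},{"dx": 0,"dy": 0,"dz": -15,"wx": 0,"wy": 0,"wz": 0},{"dx": 0,"dy": 0,"dz": -25,"wx": 0,"wy": 0,"wz": 0},{"dx": 0,"dy": 0,"dz": -30,"wx": 0,"wy": 0,"wz": 0},{"dx": 0,"dy": 0,"dz": -30,"wx": 0,"wy": 0,"wz": 0}]}}

```text
t: 14.1
eef_pos: [511.8, 115.1, 118.7]
orientation: [0.202, 0.979, -0.0, -0.001]
ft_force: [0.1, 0.2, -0.9]
finger_gap: 0.477
finger_force: 60.6
```

{"fn": "arm_command", "kwargs": {"targets": [{"dx": 0,"dy": 0,"dz": -30,"wx": 0,"wy": 0,"wz": 0},{"dx": 0,"dy": 0,"dz": -30,"wx": 0,"wy": 0,"wz": 0},{"dx": 0,"dy": 0,"dz": 0,"wx": 0,"wy": 0,"wz": 0}]}}

```text
t: 14.4
eef_pos: [514.9, 115.2, 182.4]
orientation: [0.202, 0.979, 0.001, 0.004]
ft_force: [0.3, -0.6, -0.3]
finger_gap: 0.478
finger_force: 60.6
```

```bash
python3 -c "
from h import *
plan(440,230,180,66.2)"
```

```text
t 14.4 tcp [514.9 115.2 182.4] yaw_y 66.7 q6 -1.16 F [ 0.3 -0.6 -0.3]
d [114.2  75.8   1.8] |d| 137.0 w8 [0.02 0.05 0.06]
```

{"fn": "arm_command", "kwargs": {"targets": [{"dx": 28.5,"dy": 19,"dz": 0,"wx": 0,"wy": 0,"wz": 0},{"dx": 28.5,"dy": 19,"dz": 0,"wx": 0,"wy": 0,"wz": 0},{"dx": 28.5,"dy": 19,"dz": 0,"wx": 0,"wy": 0,"wz": 0},{"dx": 28.5,"dy": 19,"dz": 0,"wx": 0,"wy": 0,"wz": 0},{"dx": 0,"dy": 0,"dz": 0,"wx": 0,"wy": 0,"wz": 0.9}]}}

```text
t: 14.9
eef_pos: [434.3, 232.6, 176.9]
orientation: [0.262, 0.965, -0.0, -0.002]
ft_force: [0.1, -0.7, -0.3]
finger_gap: 0.475
finger_force: 60.6
```

{"fn": "arm_command", "kwargs": {"targets": [{"dx": 0,"dy": 0,"dz": 0,"wx": 0,"wy": 0,"wz": 0.9},{"dx": 0,"dy": 0,"dz": 0,"wx": 0,"wy": 0,"wz": 0.9},{"dx": 0,"dy": 0,"dz": 0,"wx": 0,"wy": 0,"wz": 0.9},{"dx": 0,"dy": 0,"dz": 0,"wx": 0,"wy": 0,"wz": 0.9},{"dx": 0,"dy": 0,"dz": 0,"wx": 0,"wy": 0,"wz": 0.9}]}}

```text
t: 15.4
eef_pos: [436.9, 229.8, 176.8]
orientation: [0.55, 0.835, -0.001, -0.001]
ft_force: [-0.4, -1.0, -0.5]
finger_gap: 0.472
finger_force: 60.6
```

{"fn": "arm_command", "kwargs": {"targets": [{"dx": 0,"dy": 0,"dz": 0,"wx": 0,"wy": 0,"wz": 0.9},{"dx": 0,"dy": 0,"dz": 0,"wx": 0,"wy": 0,"wz": 0.9},{"dx": 0,"dy": 0,"dz": 0,"wx": 0,"wy": 0,"wz": 0.9},{"dx": 0,"dy": 0,"dz": 0,"wx": 0,"wy": 0,"wz": 0.9},{"dx": 0,"dy": 0,"dz": 0,"wx": 0,"wy": 0,"wz": 0.9}]}}

```text
t: 15.9
eef_pos: [436.9, 229.7, 176.8]
orientation: [0.781, 0.624, -0.001, -0.0]
ft_force: [0.4, 0.3, -1.2]
finger_gap: 0.473
finger_force: 60.6
```

{"fn": "arm_command", "kwargs": {"targets": [{"dx": 0,"dy": 0,"dz": 0,"wx": 0,"wy": 0,"wz": 0.9},{"dx": 0,"dy": 0,"dz": 0,"wx": 0,"wy": 0,"wz": 0.9},{"dx": 0,"dy": 0,"dz": 0,"wx": 0,"wy": 0,"wz": 0.9},{"dx": 0,"dy": 0,"dz": 0,"wx": 0,"wy": 0,"wz": 0.9},{"dx": 0,"dy": 0,"dz": 0,"wx": 0,"wy": 0,"wz": 0.9}]}}

```text
t: 16.4
eef_pos: [436.9, 229.7, 176.8]
orientation: [0.936, 0.352, -0.001, -0.0]
ft_force: [-0.3, -0.1, -0.7]
finger_gap: 0.479
finger_force: 60.6
```

{"fn": "arm_command", "kwargs": {"targets": [{"dx": 0,"dy": 0,"dz": 0,"wx": 0,"wy": 0,"wz": 0.9},{"dx": 0,"dy": 0,"dz": 0,"wx": 0,"wy": 0,"wz": 0.9},{"dx": 0,"dy": 0,"dz": 0,"wx": 0,"wy": 0,"wz": 0.9},{"dx": 0,"dy": 0,"dz": 0,"wx": 0,"wy": 0,"wz": 0.9},{"dx": 0,"dy": 0,"dz": 0,"wx": 0,"wy": 0,"wz": 0.7}]}}

```text
t: 16.9
eef_pos: [436.9, 229.8, 176.8]
orientation: [0.998, 0.06, -0.001, 0.0]
ft_force: [0.7, -0.4, -0.7]
finger_gap: 0.478
finger_force: 60.6
```

```bash
python3 -c "
from h import *
plan(476,249.6,77.4,-79.7)"
```

```text
t 16.9 tcp [436.9 229.8 176.8] yaw_y -83.2 q6 1.71 F [ 0.7 -0.4 -0.7]
d [ 41.4 -15.1  99.3] |d| 109.0 w8 [ 0.    0.01 -0.43]
```

{"fn": "arm_command", "kwargs": {"targets": [{"dx": 13.8,"dy": -5,"dz": 33,"wx": 0,"wy": 0,"wz": 0},{"dx": 13.8,"dy": -5,"dz": 33,"wx": 0,"wy": 0,"wz": 0},{"dx": 13.8,"dy": -5,"dz": 33.3,"wx": 0,"wy": 0,"wz": 0},{"dx": 0,"dy": 0,"dz": 0,"wx": 0,"wy": 0,"wz": -0.43},{"dx": 0,"dy": 0,"dz": 0,"wx": 0,"wy": 0,"wz": 0}]}}

```text
t: 17.4
eef_pos: [475.4, 249.6, 76.2]
orientation: [0.996, 0.092, -0.002, 0.0]
ft_force: [0.6, 0.7, -1.0]
finger_gap: 0.473
finger_force: 60.8
```

```bash
cat > fin.py <<'E'
from h import *
import sys
plan(476,249.6,77.4,-79.7)
s=telemetry.read_state(); T=s["eef_pos"]
for n in("side","top"):
    p,w=cloud(n); z=w[...,2]; cv2.imwrite(f"pics/{n}_{sys.argv[1]}.png",p[:,:,::-1])
    for o in outline_of(n,"plate")[:3]:
        q=w[o["pixels"]]; q=q[np.isfinite(q[:,0])]; q=q[(q[:,2]>88)&(q[:,2]<112)]
        if len(q)>30:
            A=np.c_[q[:,:2]-T[:2],np.ones(len(q))]; c=np.linalg.lstsq(A,q[:,2],rcond=None)[0]
            print(n,"plate",o["p"],o["bbox"],len(q),rect(q[:,:2]),np.median(q[:,2]).round(1),"slope",c[:2].round(3))
    for x in mark_of(n,"label")[:3]: c,r=np.round(x["pixel"]).astype(int); print(n,"label",x["p"],x["pixel"],w[r,c].round(1))
    for x in mark_of(n,"focus")[:2]: c,r=np.round(x["pixel"]).astype(int); print(n,"focus",x["p"],x["pixel"],w[r,c].round(1))
E
python3 fin.py a
```

```text
t 17.4 tcp [475.4 249.6  76.2] yaw_y -79.4 q6 1.66 F [ 0.6  0.7 -1. ]
d [ 0.6  0.1 -1.2] |d| 1.0 w8 [0.   0.04 0.03]
side plate 0.67 [305.3, 247.2, 52.0, 10.2] 402 (array([508.2, 256.9]), array([ 46.2, 125.6]), 0.186) 98.5 slope [-0.009 -0.034]
side label 0.8 [333.1, 288.1] [486.4 298.4   5.1]
side label 0.72 [310.3, 248.2] [557.1 264.5  99.5]
side label 0.51 [273.4, 245.1] [639.7 318.7 133. ]
side focus 0.9 [271.9, 246.2] [686.2 187.5  30.1]
top label 0.65 [457.0, 282.2] [ 429.4 -127.8   18.8]
top focus 0.71 [277.3, 180.1] [638.8 278.2 159.3]
```

{"fn": "arm_command", "kwargs": {"targets": [{"dx": 15,"dy": 1.3,"dz": -1,"wx": 0,"wy": 0,"wz": 0},{"dx": 20,"dy": 0,"dz": 0,"wx": 0,"wy": 0,"wz": 0},{"dx": 15,"dy": 0,"dz": 0,"wx": 0,"wy": 0,"wz": 0},{"dx": 5,"dy": 0,"dz": 0,"wx": 0,"wy": 0,"wz": 0},{"dx": 0,"dy": 0,"dz": 0,"wx": 0,"wy": 0,"wz": 0}]}}

```text
t: 18.3
eef_pos: [531.5, 258.7, 79.8]
orientation: [0.996, 0.092, 0.0, -0.0]
ft_force: [-1.6, -0.2, 0.6]
finger_gap: 0.478
finger_force: 60.8
```

```bash
python3 fin.py b; python3 -c "
import cv2
a=cv2.imread('pics/side_b.png')[200:300,225:345]; cv2.imwrite('pics/sb.png',cv2.resize(a,(720,600),interpolation=3))
from h import *; plan(573.7,266.7,77.4,-79.7)"
```

```text
t 18.3 tcp [531.5 258.7  79.8] yaw_y -79.5 q6 1.65 F [-1.6 -0.2  0.6]
d [-56.3  -1.2   2.4] |d| 56.0 w8 [-0.   -0.    0.03]
side plate 0.9 [282.6, 241.4, 52.2, 10.6] 410 (array([563.7, 266.3]), array([ 49.9, 130.4]), 0.118) 102.2 slope [ 0.002 -0.024]
side label 0.94 [293.6, 246.8] [598.1 272.  101. ]
side label 0.72 [333.9, 286.6] [484.7 292.8   4.2]
side focus 0.61 [270.7, 244.5] [645.6 316.4 133.5]
side focus 0.32 [299.1, 383.2] [498.8 618.   15.7]
top label 0.63 [271.1, 258.9] [484.1 301.1   5.4]
t 18.7 tcp [530.8 258.8  79.8] yaw_y -79.4 q6 1.65 F [-0.1  0.1 -0.4]
d [43.6  0.   2.4] |d| 44.0 w8 [0.   0.   0.03]
```

View pics/sb.png

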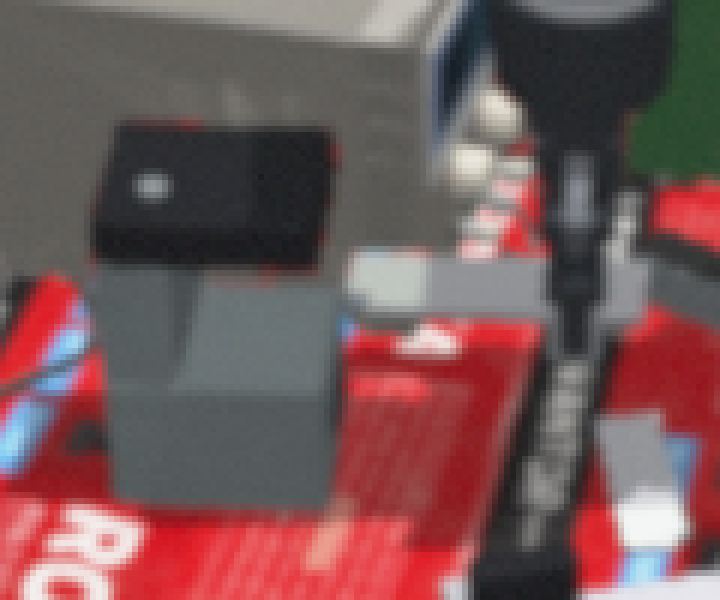

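The side crop shows the plate level, with its frosted end (385,280) just outside the mouth and between jaw heights: upper jaw edge at row 265, lower jaw top around row 330 at the front. I advance the remaining 43 mm.

{"fn": "arm_command", "kwargs": {"targets": [{"dx": 10,"dy": 0,"dz": 2.2,"wx": 0,"wy": 0,"wz": 0},{"dx": 14,"dy": 0,"dz": 0,"wx": 0,"wy": 0,"wz": 0},{"dx": 12,"dy": 0,"dz": 0,"wx": 0,"wy": 0,"wz": 0},{"dx": 6,"dy": 0,"dz": 0,"wx": 0,"wy": 0,"wz": 0},{"dx": 1.6,"dy": 0,"dz": 0,"wx": 0,"wy": 0,"wz": 0}]}}

```text
t: 19.2
eef_pos: [574.9, 266.8, 77.2]
orientation: [0.996, 0.092, 0.0, -0.0]
ft_force: [0.8, -0.7, -0.3]
finger_gap: 0.474
finger_force: 60.9
```

{"fn": "arm_command", "kwargs": {"targets": [{"dx": 0,"dy": 0,"dz": 0,"wx": 0,"wy": 0,"wz": 0},{"dx": 0,"dy": 0,"dz": 0,"wx": 0,"wy": 0,"wz": 0},{"dx": 0,"dy": 0,"dz": 0,"wx": 0,"wy": 0,"wz": 0},{"dx": 0,"dy": 0,"dz": 0,"wx": 0,"wy": 0,"wz": 0}]}}

```text
t: 19.6
eef_pos: [573.7, 266.8, 77.6]
orientation: [0.996, 0.092, -0.0, 0.0]
ft_force: [-0.4, 0.3, -1.2]
finger_gap: 0.471
finger_force: 60.9
```

```bash
python3 fin.py c; python3 -c "
import cv2
a=cv2.imread('pics/side_c.png')[200:300,225:345]; cv2.imwrite('pics/sc.png',cv2.resize(a,(720,600),interpolation=3))
from h import *; plan(573.7,266.7,77.4,-79.7)"
```

```text
t 19.6 tcp [573.7 266.8  77.6] yaw_y -79.5 q6 1.65 F [-0.4  0.3 -1.2]
d [-99.2  -1.    0.2] |d| 99.0 w8 [-0.    0.    0.03]
side plate 0.78 [265.7, 245.6, 52.1, 7.7] 373 (array([606.7, 275.1]), array([ 45.1, 128. ]), 0.206) 99.8 slope [ 0.009 -0.044]
side label 0.8 [274.3, 247.1] [648.1 285.8 102.3]
side label 0.78 [331.4, 286.7] [491.9 298.1   7.2]
side focus 0.71 [272.3, 245.2] [641.8 320.1 133.6]
side focus 0.68 [299.4, 382.1] [499.9 613.9  13.5]
top plate 0.41 [275.6, 225.4, 18.6, 6.4] 100 (array([548.2, 264.1]), array([13.7, 41.4]), -1.344) 101.2 slope [0.029 0.001]
top label 0.53 [270.6, 258.8] [483.8 300.9   8. ]
top focus 0.54 [456.5, 283.0] [ 427.3 -126.1   15.9]
t 20.0 tcp [574.  266.7  77.5] yaw_y -79.5 q6 1.65 F [-0.  0. -1.]
d [-0.3 -0.   0.1] |d| 0.0 w8 [-0.   -0.    0.03]
```

View pics/sc.png

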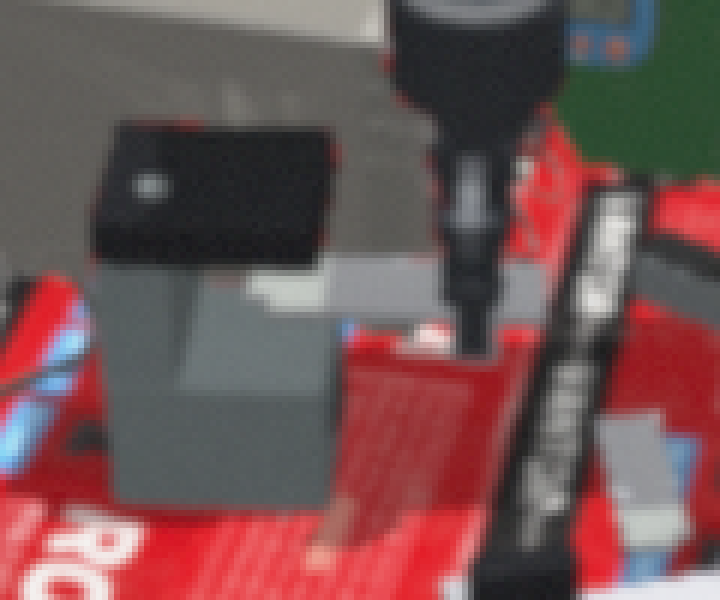

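The frosted end now sits inside the mouth at (290,285), level and clear of both jaws. The grip is steady, so I hand in.

```bash
python3 -c "
from bench import order
print(order.hand_in())"
```

```text
the job is handed in; nothing more can be done
None
```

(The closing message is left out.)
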